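# Let a chocolate ball out of the counter dispenser

### The arm

A 6-joint arm with a two-finger parallel gripper is mounted at the origin on the work surface. World frame = base frame: x ahead of the robot, y to its left, z up, the work surface at z = 0. Lengths are in m, angles in rad, forces in N, time in s.
With the tool pointing down it reaches from about 0.35 to 0.975 m from the base axis. Payload 4.9 kg.
Tool frame: the origin (TCP) lies midway between the tips of the shut fingers; the grasp point (between the pads) lies 19 mm behind it; y points along the fingers, z is the direction in which the jaws open and shut, and the axes are right-handed (so a half turn about y gives the same grasp; the last joint's range is limited). The gripper opens to 85 mm and grips with 20 to 120 N. Pads are 22 mm wide; open, the fingers measure 114 mm over their backs; the gripper's body (76 mm by 85 mm) begins 54 mm behind the grasp point. The pads swing forward as they close: fully open they stand 13 mm farther back than shut.
Start: joints at [1.037, 0.053, 1.613, -0, 1.476, -0.119], TCP at [0.252, 0.572, 0.193] pointing down, gripper open.
Joint ranges: [-3.01, 3.01], [-1.01, 2.22], [0.06, 2.58], [-1.02, 4.17], [0.09, 2.62], [-3.14, 3.14]. Speed limits (rad/s): [2.57, 2.57, 3.14, 3.14, 3.14, 3.14].

### API

Orientations are given as a unit quaternion [w, x, y, z].
In Python, from plant import * gives the robot as it stands.
- The arm moves only by the shell command python3 -m crank 'ROWS'. ROWS is JSON, a list that holds one entry, the list of rows, each a list of 5 numbers: the gripper command: -1 is shut, 1 is fully open, values between are in proportion, then the shift along the tool's x, y, z in cm, then the turn about the tool's y in degrees. In form: [[[jaw, dx, dy, dz, twist], ...]]. A call has 1 to 8 rows; each row shifts and turns the commanded pose from where the row before left it, along the tool's axes as they then stand; what a row does not reach is not made up. A row lasts 1/8 s, in which the tool goes at most 62.5 mm and 10.7 degrees, less where a joint would pass 70% of its speed; a pose out of reach is approached as far as the arm can. A call with a gripper value outside its range is refused whole. The fingers move at their own pace and stop on an object; the grip force is fixed at half the most. Time passes only in rows, so rows that do not move let the fingers close. It gives the time, the measured TCP pose, the force and the opening at its end, in the units of the state.
- state(): the state, without advancing time (a new reading comes with each control period).
- grab_frame(name): name is "side" or "top" or "wrist"; returns a dict with "frame" (384x512x3 uint8, red, green, blue), "fx", "fy", "cx", "cy" (pixels), "pose" (4x4, takes a point from camera to world coordinates). Camera axes: x right, y up, looking along -z (the intrinsics and any distortion apply to the point x, -y, -z); pixel columns grow to the right and rows downward; lengths in m; the calibration is good to about 2 mm. A picture is of the moment at which its call begins. There is no depth.
- job_done(): hands the job in, once; it reports no verdict.
The state is a dict: "time": time; "joint_pos": joint angles; "joint_vel": joint speeds; "joint_efforts": joint torques, N m; "tool_pos": TCP position; "tool_rot": TCP orientation; "contact_force": force on the tool from outside, world axes, zero at the start; "ft_torque": the same for the moment, N m; "gripper_width": opening from 0.0 (shut) to 1.0 (fully open).
Only numpy, scipy, OpenCV 4.12 (cv2) and the standard library are available. Lean on these libraries where they do the work, as an engineer would, in place of code of your own. Each camera call takes 0.05 s, during which the arm holds its last target.

### The job

Push the empty square steel dish along the counter until it rests against the foot of the wooden dispenser, centred under the mouth of its chute; then press the flat pad of the rocking lever down so that the gate at its other end lifts and the chocolate ball rolls out into the dish, and let the lever come back up so that the gate is shut. Only push and press: grasp and lift nothing, do not touch the ball, and leave everything else standing where it is.

Things in the scene. Friction and masses are not known exactly. Their poses are not given: they have to be found in the camera images.
- dispenser: Fixed light-wood dispenser. Origin: on the counter, under its middle; z up. A chute slopes 9 degrees down along its +y. Base board 120 mm wide (x), 14 mm high, from y = -185 to +100 mm; the end face at y = +100 mm is the foot the dish is pushed against. Two uprights (82 mm over their outsides in x, 164 mm high) at y = -30 mm carry the lever's pivot, 150 mm up.
- mouth (a point): Middle of the chute floor's edge at its open mouth: 135 mm along the dispenser's +y, 55 mm above the counter; the chute's underside there is 49 mm up, so the dish passes under it. Chute 46 mm wide inside, walls 17 mm high.
- station (a point): Point on the counter, 165 mm from the dispenser's origin along its +y, where the dish's centre belongs: there the dish's wall touches the foot and the dish stands under the chute's mouth.
- dish: Loose open square steel dish, 120 x 120 mm, 30 mm high, walls and floor 5 mm thick, about 0.3 kg. Origin: centre of its underside; x and y along its sides. It starts empty, farther out along the dispenser's +y than the station, turned slightly from square.
- lever_pad (a point): Top centre of the flat steel pad (32 x 32 mm) at the free end of the rocking lever, at the dispenser's -y end, 161 mm above the counter at rest. It lies 130 mm from the pivot (level distance), goes down about 57 mm over the lever's full travel and then lies about 8 mm nearer the pivot. Only the base board is below it.
- lever (a joint): Angle of the rocking lever about its pivot (axis along the dispenser's x): 0 at rest (gate shut), growing as the pad goes down; stop at 0.45 rad. From about 0.33 rad the gate clears the ball. A spring shuts it again when the pad is let go; pressing takes about 2 to 5 N.
- ball_center (a point): Centre of the copper-foil chocolate ball, 40 mm diameter, about 50 g. It starts in the chute resting on the gate, a steel plate that hangs from the lever's +y end.
- jar: Amber glass jar with a lid, 60 mm diameter, 90 mm high; origin at its underside. Stands behind (+x side of) the dispenser or dish. Leave alone.
- mug: White mug, 72 mm diameter plus handle, 85 mm high; origin at its underside. Stands behind the dispenser or dish. Leave alone.
- shaker: Steel sugar shaker, 44 mm diameter, 85 mm high; origin at its underside; behind the lever's pad. Leave alone.
- bar: Flat wrapped bar 35 x 110 x 14 mm lying in front (-x side) of the dispenser; origin at its underside. Leave alone.
- carton: White carton 70 x 110 x 45 mm behind the dispenser; origin at its underside. Leave alone.
- tin: Round tin, 70 mm diameter, 70 mm high, at the right of the dispenser; origin at its underside. Leave alone.
There are look-alikes about, which are no part of the job. Of the things shaped like the part that bears ball_center, the copper one is meant.

How it is judged:
On the way, in this order (a step that is already met when the one before it is completed fails the run):
1. the dish rests against the foot of the dispenser under the chute's mouth (x of dish in the frame of dispenser between -0.032 and 0.032 m and y of dish in the frame of dispenser between 0.15 and 0.19 m and linear speed of dish below 0.02 m/s), for 0.2 s.
2. the lever's pad is pressed so that the gate lifts (value of joint lever above 0.2 rad), for 0.1 s.
At the end, for the whole second after the job is handed in: The dish stands on the counter under the chute (centre within 32 mm of the chute's centre line, and 150 to 190 mm from the dispenser's origin along its y), the ball lies at rest (under 0.03 m/s) on the dish's floor, and the lever is back up (under 0.05 rad) (x of dish in the frame of dispenser between -0.032 and 0.032 m and y of dish in the frame of dispenser between 0.15 and 0.19 m and x of ball_center in the frame of dish between -0.056 and 0.056 m and y of ball_center in the frame of dish between -0.056 and 0.056 m and z of ball_center in the frame of dish below 0.035 m and linear speed of ball below 0.03 m/s and height (world z) of dish below 0.006 m and value of joint lever below 0.05 rad); the robot touches nothing.
It fails at once if the dish is lifted (over 10 mm) or tipped (over 0.2 rad) (height (world z) of dish above 0.01 m or angle between dish's own z axis and vertical above 0.2 rad).
It fails at once if the robot touches the ball (contact force between any of the fingers, the arm and ball above 0.3 N).
It fails at once if the ball falls on the counter (height (world z) of ball_center below 0.0215 m).
It fails at once if another thing on the counter is moved (over 15 mm) or knocked over (distance of any of jar, mug, shaker, bar, carton, tin from where it was at the start of the episode above 0.015 m or angle between any of jar, mug, shaker, bar, carton, tin's own z axis and vertical above 0.3 rad).
It also fails if it takes over 54 s, if anything falls off the work surface, if the arm or the gripper's body presses on something with over 40 N, if the wrist force passes 120 N, or if a joint passes its speed limit or range.

## Working session

There is one attempt and no reset: what is moved stays moved. The work goes in short steps, Python scripts to look and compute and a shell command to move; the robot and the scene stay as the last step left them, time stands still between calls to the robot, and variables do not carry over. Pictures are saved under pics/ and viewed, and the job is handed in when it is done.

```bash
ls; mkdir -p pics; python3 - <<'E'
from plant import *
import cv2,numpy as np
s=state()
for k in s: print(k,s[k])
for n in ["side","top","wrist"]:
    f=grab_frame(n)
    cv2.imwrite(f"pics/{n}0.png",f["frame"][:,:,::-1])
    np.savez(f"pics/{n}0.npz",**{k:np.array(v) for k,v in f.items()})
    print(n,{k:(np.round(v,3).tolist() if k=='pose' else v) for k,v in f.items() if k!='frame'})
E
```

```text
pics
time 0.0
joint_pos [ 1.03698411e+00  5.33822808e-02  1.61432065e+00 -1.65407274e-05
  1.47599599e+00 -1.19007283e-01]
joint_vel [-0.00263417  0.0002307  -0.00174791  0.0009315   0.00198005 -0.00047181]
joint_efforts [ 1.81374256e-03 -3.93701828e+01 -3.70171559e+01 -2.34507769e-05
  7.17370378e-03 -1.09106170e-05]
tool_pos [0.25152448 0.57137336 0.19153143]
tool_rot [-0.69124535  0.6926598  -0.14583917  0.14537264]
contact_force [-0.32041034  0.21849384  0.23625712]
ft_torque [ 0.03562482  0.01325694 -0.0020241 ]
gripper_width 1.0019289139257872
side {'fx': 427.75971116530144, 'fy': 427.75971116530144, 'cx': 251.24715418247106, 'cy': 190.32802696714415, 'pose': [[0.729, 0.387, -0.565, -0.019], [-0.685, 0.395, -0.613, -0.709], [-0.014, 0.833, 0.552, 0.69], [0.0, 0.0, 0.0, 1.0]]}
top {'fx': 438.84516137944496, 'fy': 438.84516137944496, 'cx': 255.73740786751776, 'cy': 186.86990926739063, 'pose': [[0.021, 0.999, -0.037, 0.524], [-1.0, 0.022, 0.017, -0.057], [0.018, 0.037, 0.999, 1.117], [0.0, 0.0, 0.0, 1.0]]}
wrist {'fx': 309.17129244184764, 'fy': 309.17129244184764, 'cx': 253.41244901356598, 'cy': 187.29611627887505, 'pose': [[0.403, -0.882, -0.245, 0.189], [0.915, 0.387, 0.109, 0.599], [-0.002, -0.268, 0.963, 0.373], [0.0, 0.0, 0.0, 1.0]]}
```

View pics/side0.png

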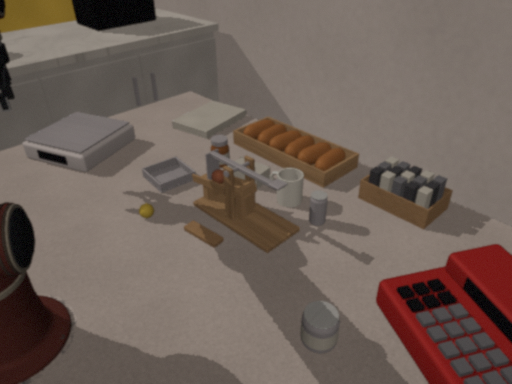

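View pics/top0.png

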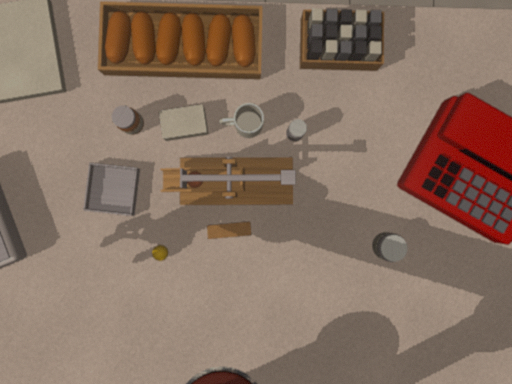

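View pics/wrist0.png

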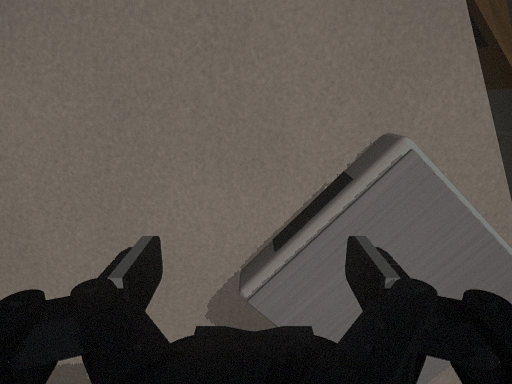

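```bash
python3 - <<'E'
import cv2
im=cv2.imread("pics/top0.png")
c=im[130:250,70:320]
cv2.imwrite("pics/topz.png",cv2.resize(c,None,fx=3.2,fy=3.2,interpolation=cv2.INTER_CUBIC))
im=cv2.imread("pics/side0.png")
c=im[120:260,120:340]
cv2.imwrite("pics/sidez.png",cv2.resize(c,None,fx=3.6,fy=3.6,interpolation=cv2.INTER_CUBIC))
E
```

```text
(no output)
```

View pics/topz.png

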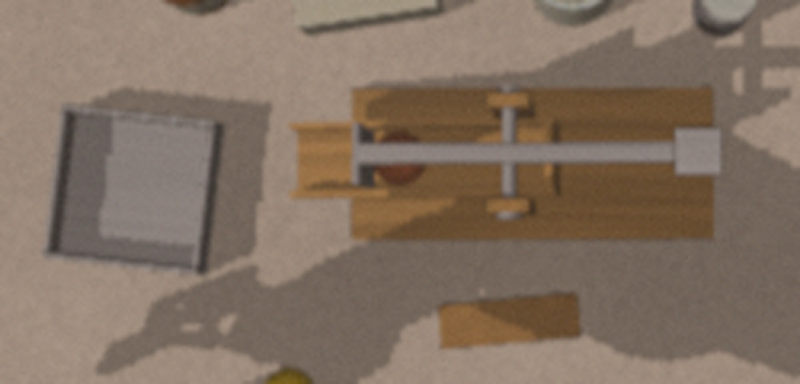

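View pics/sidez.png

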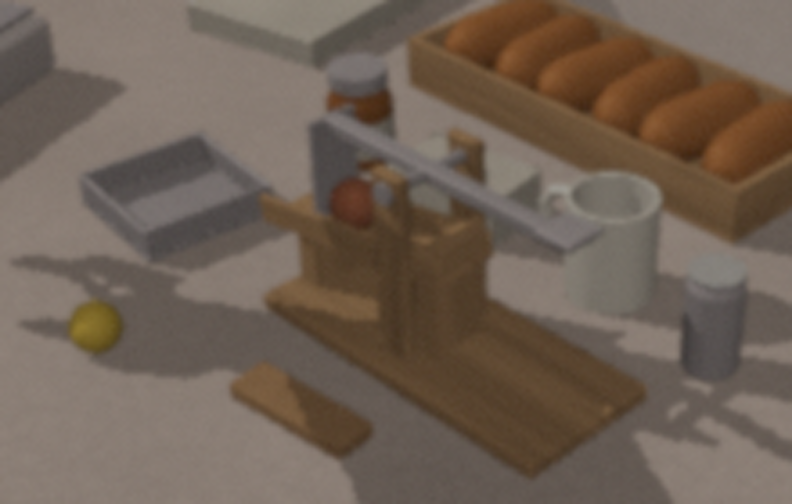

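The top view shows the board from (180,157) to (293,205), the dish at about (112,189), and the pad at about (288,177). The copper ball sits at (195,179) behind the gate, and the yellow ball at (160,253) is a decoy. Next I'll turn these pixels into metres.

```bash
cat > h.py <<'E'
import numpy as np,cv2
def ray(f,u,v):
    d=np.array([(u-f['cx'])/f['fx'],-(v-f['cy'])/f['fy'],-1.0]); P=np.array(f['pose'])
    return P[:3,3],P[:3,:3]@d
def onz(f,u,v,z):
    o,d=ray(f,u,v); return o+d*(z-o[2])/d[2]
def proj(f,p):
    P=np.array(f['pose']); q=P[:3,:3].T@(np.array(p)-P[:3,3])
    return f['cx']+f['fx']*q[0]/-q[2], f['cy']-f['fy']*q[1]/-q[2]
E
python3 - <<'E'
from h import *
f={k:v for k,v in np.load("pics/top0.npz").items()}
Z=lambda p,z: onz(f,70+(p[0]+.5)/3.2-.5,130+(p[1]+.5)/3.2-.5,z)[:2]
B=np.array([Z(p,.014) for p in [(352,88),(713,87),(713,240),(352,240)]])
D=np.array([Z(p,.03) for p in [(66,107),(220,124),(204,271),(49,254)]])
pad=np.mean([Z(p,.161) for p in [(676,129),(720,129),(720,173),(676,173)]],0)
print(B.round(3),D.round(3),pad)
ay=(B[0]+B[3]-B[1]-B[2]); ay/=np.linalg.norm(ay); yaw=np.arctan2(-ay[0],ay[1])
foot=(B[0]+B[3])/2; back=(B[1]+B[2])/2
print('len',np.linalg.norm(foot-back),'wid',np.linalg.norm(B[0]-B[3]),'yaw deg',np.degrees(yaw))
org=(foot-ay*.1+back+ay*.185)/2; ax=np.array([ay[1],-ay[0]])
print('org',org,'ax',ax,'ay',ay,'pad in disp',(pad-org)@ax,(pad-org)@ay)
dc=D.mean(0); print('dish',dc,'in disp',(dc-org)@ax,(dc-org)@ay)
for a,b in [(0,1),(1,2),(2,3),(3,0)]:
    e=D[b]-D[a]; print(np.linalg.norm(e),np.degrees(np.arctan2(e[1],e[0])))
print('station',org+ay*.165,'edge mouth',org+ay*.135)
g={k:v for k,v in np.load("pics/side0.npz").items()}
print('side proj pad',proj(g,[*(org-ay*.16),.161]),'disp origin foot',proj(g,[*B[3],.014]),proj(g,[*B[2],.014]))
for n,h in dict(mug=[(249,122),.085],shaker=[(297,129),.085],jar=[(124,117),.09],tin=[(393,248),.07],yb=[(160,253),.02]).items():
    print(n,onz(f,*h[0],h[1])[:2].round(3))
E
```

```text
[[ 0.635  0.117]
 [ 0.643 -0.167]
 [ 0.522 -0.169]
 [ 0.516  0.113]] [[0.614 0.334]
 [0.604 0.215]
 [0.49  0.224]
 [0.501 0.343]] [ 0.58286497 -0.1430914 ]
len 0.2835016622812773 wid 0.11931330961968134 yaw deg 1.3336954056427732
org [0.57816982 0.01590281] ax [0.99972909 0.02327527] ay [-0.02327527  0.99972909] pad in disp 0.0009932483890987124 -0.15906041399343346
dish [0.55218364 0.27879838] in disp -0.019860170486167422 0.2634291859166801
0.11902449135260046 -95.0536946680947
0.11386353544461425 175.58885490897373
0.11930516327648037 84.9041651960629
0.11377299037635542 -4.551970186141065
station [0.5743294  0.18085811] edge mouth [0.57502766 0.15086624]
side proj pad (np.float64(277.0198760809948), np.float64(183.86197337499132)) disp origin foot (np.float64(192.0410897563264), np.float64(201.74349598451323)) (np.float64(265.968125667477), np.float64(250.00956929094184))
mug [ 0.715 -0.056]
shaker [ 0.702 -0.17 ]
jar [0.719 0.237]
tin [ 0.424 -0.406]
yb [0.396 0.158]
```

```bash
cat >> h.py <<'E'
from scipy.spatial.transform import Rotation as R
def toolR(s):
    q=s['tool_rot']; return R.from_quat([q[1],q[2],q[3],q[0]]).as_matrix()
def plan(s,target):
    "shift in tool axes (cm) to reach world target"
    return (toolR(s).T@(np.array(target)-np.array(s['tool_pos']))*100).round(2)
E
python3 - <<'E'
from h import *
from plant import *
s=state(); M=toolR(s); print(M.round(3)); print('z axis dir deg',np.degrees(np.arctan2(M[1,2],M[0,2])))
org=np.array([0.5782,0.0159]);ax=np.array([.9997,.0233]);ay=np.array([-.0233,.9997])
# turn about tool y so that z axis || target
print(plan(s,[0.43,0.28,0.19]))
f=grab_frame('wrist');P=f['pose'];print('cam in tool',(M.T@(P[:3,3]-s['tool_pos'])).round(3))
E
```

```text
[[ 0.915 -0.001  0.403]
 [-0.403 -0.001  0.915]
 [-0.    -1.    -0.002]]
z axis dir deg 66.23193165953406
[ 28.08   0.21 -19.49]
cam in tool [-0.068 -0.181 -0.   ]
```

```bash
python3 -m crank '[[[1,0,0,0,-8.4],[1,0,0,0,-8.4],[1,0,0,0,-8.3],[1,3.3,0,-4.9,0],[1,3.3,0,-4.9,0],[1,3.3,0,-4.9,0],[1,3.3,0,-4.9,0],[1,3.3,0,-4.9,0]]]'
python3 - <<'E'
from h import *
from plant import *
s=state(); M=toolR(s); print(s['tool_pos'],s['contact_force'],'z az',np.degrees(np.arctan2(M[1,2],M[0,2])),s['joint_pos'].round(2) if hasattr(s['joint_pos'],'round') else s['joint_pos'])
print(plan(s,[0.455,0.279,0.08]))
E
```

```text
time: 1.2
tool_pos: [0.4233, 0.3292, 0.1927]
tool_rot: [0.707, -0.707, -0.008, 0.008]
contact_force: [0.8, 1.4, -0.6]
gripper_width: 1.005
[0.42326796 0.32919859 0.19273801] [ 0.82040827  1.4004757  -0.59427315] z az 91.34447147486546 [ 0.52 -0.16  1.82 -0.    1.48 -1.07]
[ 3.05 11.27 -5.09]
```

```bash
python3 -m crank '[[[1,3,0,-5,0],[1,0,5,0,0],[1,0,6,0,0],[1,0,0,0,0]]]'
python3 - <<'E'
from h import *
from plant import *
s=state(); print(plan(s,[0.455,0.279,0.0]))
for n in ['wrist','top']:
    f=grab_frame(n); cv2.imwrite(f'pics/{n}1.png',f['frame'][:,:,::-1])
E
```

```text
time: 1.7
tool_pos: [0.4492, 0.2793, 0.077]
tool_rot: [-0.705, 0.709, 0.004, -0.012]
contact_force: [-0.9, -0.2, 0.6]
gripper_width: 1.001
[ 0.67  7.7  -0.01]
```

View pics/wrist1.png

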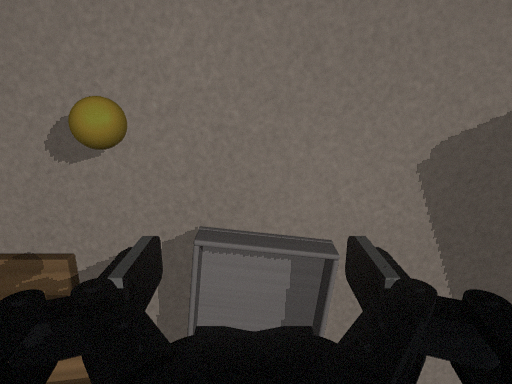

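View pics/top1.png

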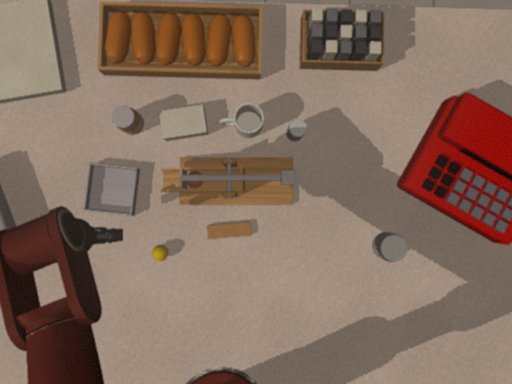

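```bash
python3 -m crank '[[[1,0,4,0,0],[1,0,3.4,0,0],[1,0,0,0,0],[1,0.8,0,0,0],[1,0.8,0,0,0],[1,0.8,0,0,0],[1,0.8,0,0,0],[1,0,0,0,0]]]'
python3 - <<'E'
from h import *
from plant import *
s=state(); print(s['tool_pos'],plan(s,[0.501,0.279,0.0]))
for n in ['wrist','top']:
    f=grab_frame(n); cv2.imwrite(f'pics/{n}2.png',f['frame'][:,:,::-1])
E
```

```text
time: 2.8
tool_pos: [0.4864, 0.2823, 0.009]
tool_rot: [0.707, -0.707, -0.008, 0.008]
contact_force: [0.7, -0.8, 0.5]
gripper_width: 0.998
[0.48643013 0.28234537 0.00900732] [ 1.45  0.9  -0.37]
```

View pics/wrist2.png

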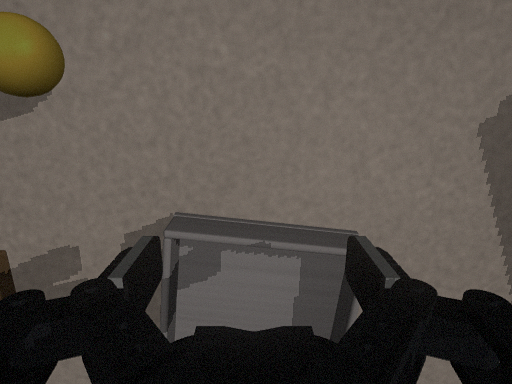

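View pics/top2.png

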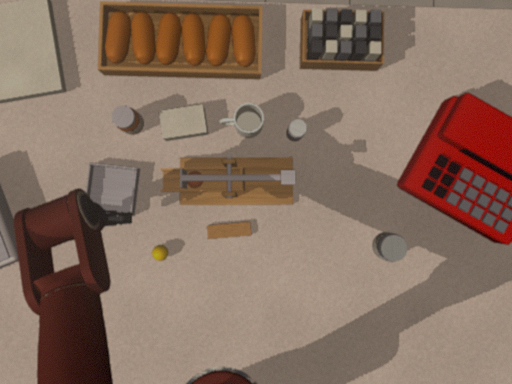

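```bash
python3 - <<'E'
import cv2
im=cv2.imread("pics/wrist2.png")
c=im[190:384,90:430]
c=cv2.convertScaleAbs(c,alpha=1.8,beta=10)
cv2.imwrite("pics/wz.png",cv2.resize(c,None,fx=2.35,fy=2.35,interpolation=cv2.INTER_CUBIC))
from h import *
from plant import *
f=grab_frame('wrist');s=state();print(s['tool_pos'])
M=toolR(s)
for z in (0,.03):
  for p in [(0.49,.224),(.501,.343)]: print(z,np.round(proj(f,[*p,z])))
for dx in(-.011,.011):
  for dz in(-.0425,.0425): print('tip',dx,dz,np.round(proj(f,np.array(s['tool_pos'])+M@[dx,-.013,dz])))
E
```

```text
[0.4853617  0.28222568 0.00853212]
0 [164. 214.]
0 [344. 234.]
0.03 [150. 233.]
0.03 [359. 256.]
tip -0.011 -0.0425 [180. 204.]
tip -0.011 0.0425 [328. 204.]
tip 0.011 -0.0425 [182. 239.]
tip 0.011 0.0425 [325. 239.]
```

View pics/wz.png

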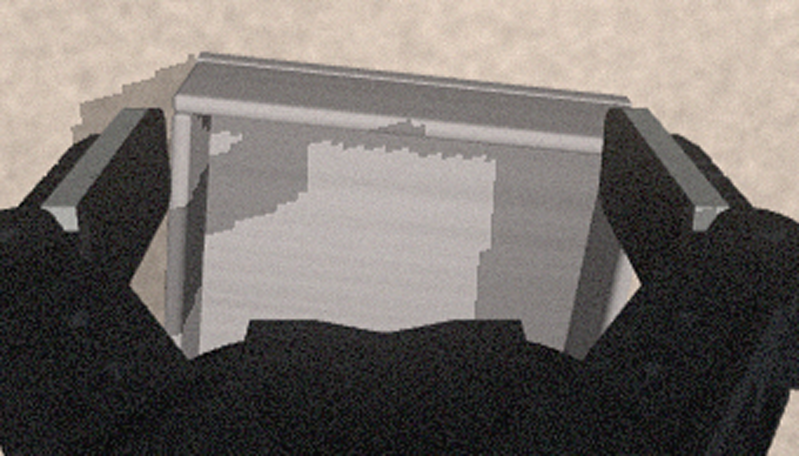

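```bash
python3 - <<'E'
from h import *
from plant import *
s=state();M=toolR(s);print(s['time'])
for n,(a,b,c,d) in dict(side=(90,240,100,280),top=(140,260,60,220)).items():
    f=grab_frame(n); im=f['frame'][:,:,::-1].copy()
    z=cv2.convertScaleAbs(cv2.resize(im[a:b,c:d],None,fx=4.2,fy=4.2,interpolation=cv2.INTER_CUBIC),alpha=1.5)
    for t in [(0,0,0),(0,-.013,.0425),(0,-.013,-.0425),(0,-.013,.057),(0,-.013,-.057)]:
        u,v=proj(f,np.array(s['tool_pos'])+M@np.array(t)); cv2.circle(z,(int((u-c+.5)*4.2),int((v-a+.5)*4.2)),3,(0,0,255) if t[2]==0 else (0,255,0),1)
    cv2.imwrite(f'pics/{n}3.png',z)
E
```

```text
2.95
```

View pics/side3.png

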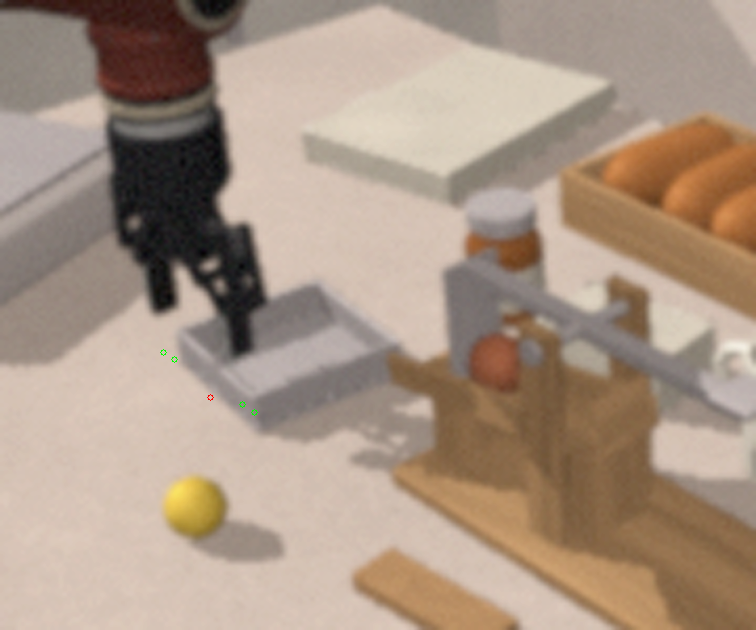

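View pics/top3.png

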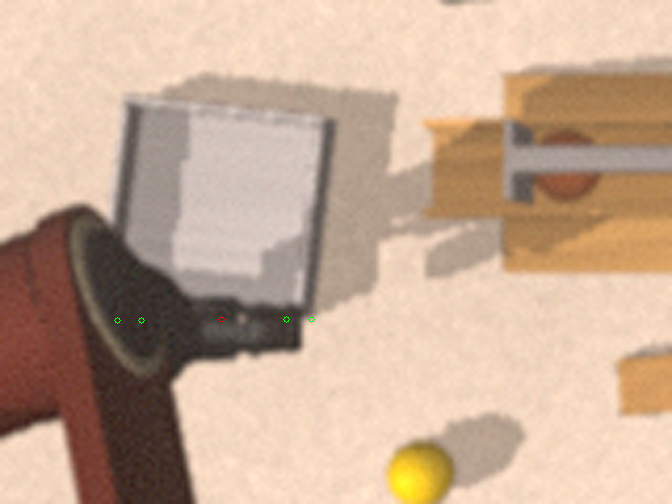

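```bash
python3 - <<'E'
from h import *
f={k:v for k,v in np.load("pics/side0.npz").items()}
for uv in [(239,352),(160,308)]:
    u,v=100+(uv[0]+.5)/4.2-.5,90+(uv[1]+.5)/4.2-.5
    o,d=ray(f,u,v)
    for x in (.475,.485,.495): p=o+d*(x-o[0])/d[0]; print(uv,p.round(3))
E
```

```text
(239, 352) [0.475 0.211 0.081]
(239, 352) [0.485 0.23  0.068]
(239, 352) [0.495 0.248 0.056]
(160, 308) [0.475 0.313 0.072]
(160, 308) [0.485 0.334 0.06 ]
(160, 308) [0.495 0.355 0.047]
```

The side view shows the open fingertips about 64 mm up. The nominal pose says about 20 mm, so the dish hasn't been touched. I'll raise the arm, shut the jaws, and see where the tips really are.

```bash
python3 -m crank '[[[1,-2,-4,0,0],[1,-2,-4,0,0],[-1,0,0,0,0],[-1,0,0,0,0],[-1,0,0,0,0],[-1,0,0,0,0]]]'
python3 - <<'E'
from h import *
from plant import *
s=state();M=toolR(s);print(s['time'])
for n,(a,b,c,d) in dict(side=(70,240,90,270),wrist=(0,384,0,512)).items():
    f=grab_frame(n); im=f['frame'][:,:,::-1].copy(); k=3.5 if n=='side' else 1.5
    z=cv2.convertScaleAbs(cv2.resize(im[a:b,c:d],None,fx=k,fy=k,interpolation=cv2.INTER_CUBIC),alpha=1.5)
    for t in [(0,0,0)]:
        u,v=proj(f,np.array(s['tool_pos'])+M@np.array(t)); cv2.circle(z,(int((u-c+.5)*k),int((v-a+.5)*k)),3,(0,0,255),1)
    cv2.imwrite(f'pics/{n}4.png',z)
E
```

```text
time: 3.8
tool_pos: [0.4451, 0.281, 0.0874]
tool_rot: [-0.707, 0.707, 0.007, -0.009]
contact_force: [-0.3, 0.0, -0.2]
gripper_width: 0.141
3.8
```

View pics/side4.png

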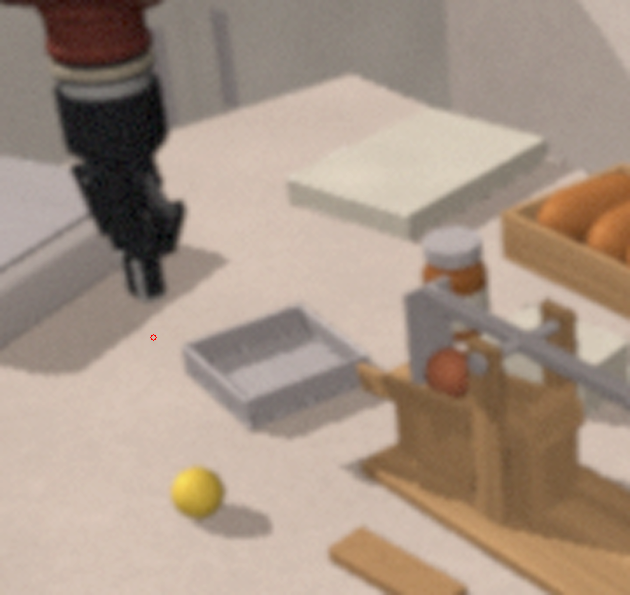

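View pics/wrist4.png

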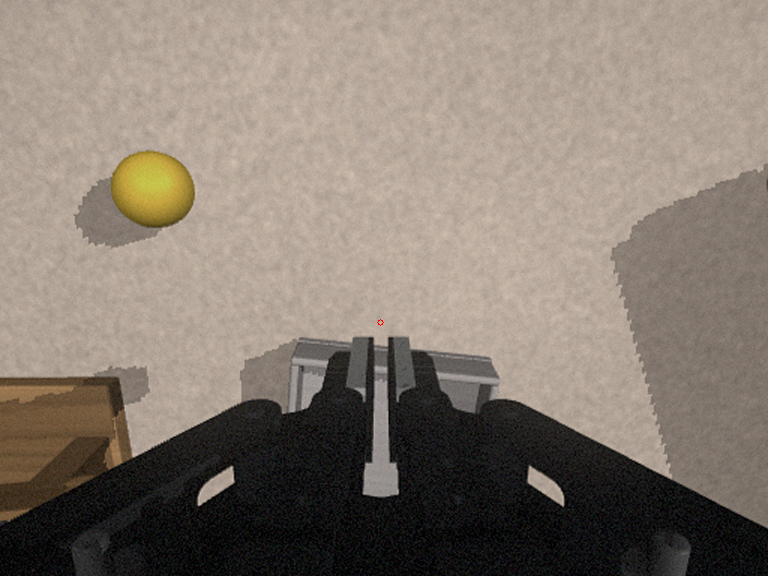

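```bash
python3 -m crank '[[[-1,0,0,0,0],[-1,0,0,0,0],[-1,0,0,0,0]]]'
python3 - <<'E'
from h import *
from plant import *
s=state();M=toolR(s);print(s['time'],s['gripper_width'],s['tool_pos'])
for n,(a,b,c,d) in dict(side=(120,180,100,160),wrist=(210,270,215,290)).items():
    f=grab_frame(n); im=f['frame'][:,:,::-1].copy(); k=10
    np.savez(f"pics/{n}5.npz",**{q:np.array(v) for q,v in f.items()})
    z=cv2.convertScaleAbs(cv2.resize(im[a:b,c:d],None,fx=k,fy=k,interpolation=cv2.INTER_CUBIC),alpha=2)
    cv2.imwrite(f'pics/{n}5.png',z)
E
```

```text
time: 4.28
tool_pos: [0.4457, 0.2814, 0.0888]
tool_rot: [0.707, -0.707, -0.008, 0.008]
contact_force: [0.9, -0.5, 0.4]
gripper_width: -0.001
4.275 -0.0005170055848251138 [0.44571489 0.28143565 0.08882934]
```

View pics/side5.png

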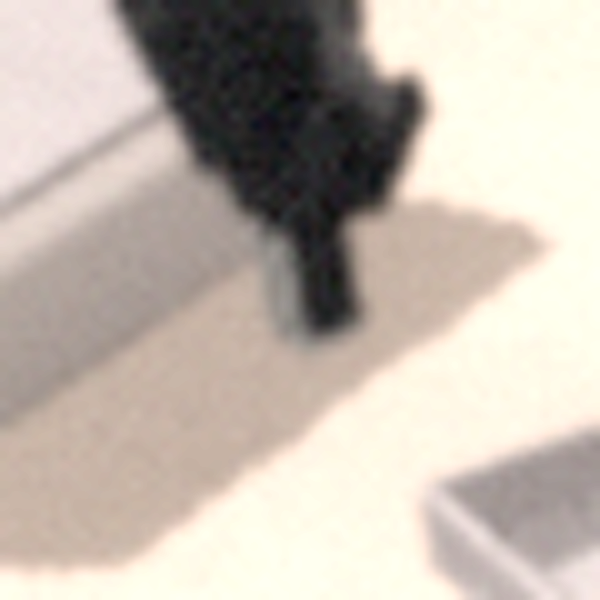

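View pics/wrist5.png

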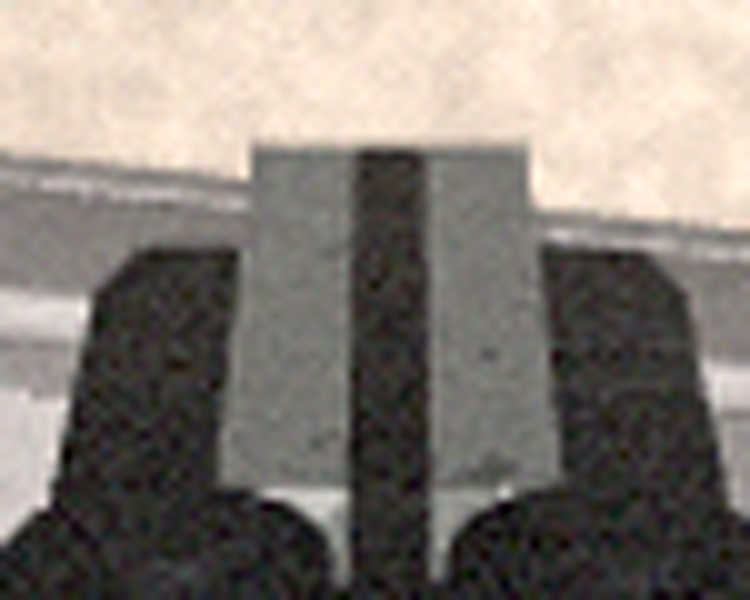

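```bash
python3 - <<'E'
from h import *
f={k:v for k,v in np.load("pics/side5.npz").items()};g={k:v for k,v in np.load("pics/wrist5.npz").items()}
for uv in [(300,345),(350,325),(275,340)]:
    o,d=ray(f,100+uv[0]/10-.45,120+uv[1]/10-.45)
    for x in (.435,.445,.455): print(uv,(o+d*(x-o[0])/d[0]).round(4))
o,d=ray(g,215+39-.45,210+15-.45)
for z in (.09,.1,.11,.12,.13,.14): print((o+d*(z-o[2])/d[2]).round(4))
E
```

```text
(300, 345) [0.435  0.2693 0.134 ]
(300, 345) [0.445  0.2908 0.1218]
(300, 345) [0.455  0.3124 0.1095]
(350, 325) [0.435  0.2372 0.1525]
(350, 325) [0.445  0.258  0.1407]
(350, 325) [0.455  0.2788 0.1289]
(275, 340) [0.435  0.2842 0.1298]
(275, 340) [0.445  0.306  0.1174]
(275, 340) [0.455  0.3279 0.1051]
[0.4519 0.2816 0.09  ]
[0.4478 0.2815 0.1   ]
[0.4436 0.2814 0.11  ]
[0.4395 0.2813 0.12  ]
[0.4354 0.2811 0.13  ]
[0.4312 0.281  0.14  ]
```

Both views agree that the real tips are about 42 mm higher than the reported TCP when shut, and about 55 mm higher when open. I'll apply that offset and go down carefully while watching the force.

```bash
python3 -m crank '[[[1,0,4,0,0],[1,0,4,0,0],[1,0,0,0,0],[1,0,0,0,0],[1,0,1.5,0,0],[1,0,1,0,0],[1,0,0,0,0]]]'
python3 -m crank '[[[1,0,1,0,0],[1,0,0,0,0]]]'
```

```text
time: 5.25
tool_pos: [0.4448, 0.281, -0.0173]
tool_rot: [-0.707, 0.707, 0.008, -0.009]
contact_force: [-0.5, -0.5, 0.5]
gripper_width: 1.002
time: 5.5
tool_pos: [0.4449, 0.2811, -0.0272]
tool_rot: [-0.707, 0.707, 0.008, -0.009]
contact_force: [1.0, -1.0, 0.1]
gripper_width: 1.001
```

```bash
python3 -m crank '[[[1,0,1.2,0,0],[1,0,0,0,0]]]'
python3 - <<'E'
from h import *
from plant import *
for n,(a,b,c,d) in dict(side=(110,210,100,230)).items():
    f=grab_frame(n); im=f['frame'][:,:,::-1].copy(); k=5.5
    z=cv2.convertScaleAbs(cv2.resize(im[a:b,c:d],None,fx=k,fy=k,interpolation=cv2.INTER_CUBIC),alpha=1.6)
    cv2.imwrite(f'pics/{n}6.png',z)
E
```

```text
time: 5.75
tool_pos: [0.4446, 0.2809, -0.0395]
tool_rot: [-0.707, 0.707, 0.007, -0.009]
contact_force: [-0.2, 0.0, -0.0]
gripper_width: 0.997
```

View pics/side6.png

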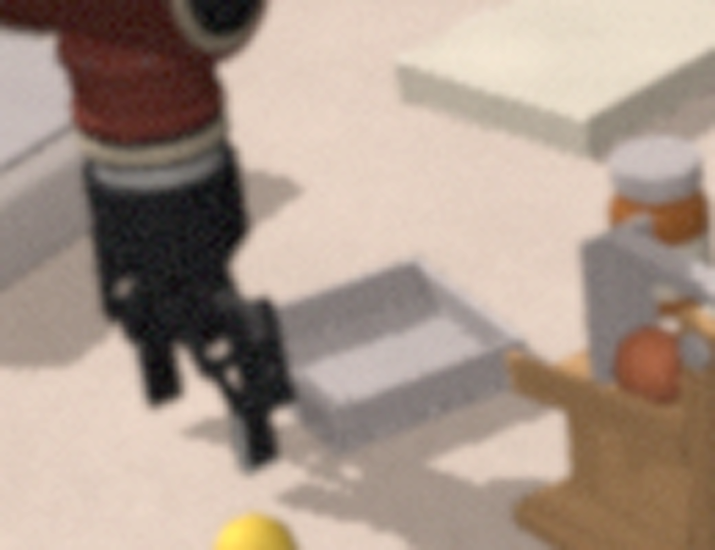

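```bash
python3 -m crank '[[[1,0.8,0,0,0],[1,0.8,0,0,0],[1,0.7,0,0,0],[1,0.7,0,0,0],[1,0.7,0,0,0],[1,0.7,0,0,0],[1,0.7,0,0,0],[1,0.5,0,0,0]]]'
python3 -m crank '[[[1,0,0,0,0],[1,0,0,0,0]]]'
python3 - <<'E'
from h import *
from plant import *
for n,(a,b,c,d,k) in dict(side=(110,210,100,230,4),top=(130,250,70,320,3.2)).items():
    f=grab_frame(n); im=f['frame'][:,:,::-1].copy()
    z=cv2.convertScaleAbs(cv2.resize(im[a:b,c:d],None,fx=k,fy=k,interpolation=cv2.INTER_CUBIC),alpha=1.6)
    cv2.imwrite(f'pics/{n}7.png',z)
E
```

```text
time: 6.8
tool_pos: [0.5019, 0.2828, -0.0384]
tool_rot: [0.707, -0.707, -0.008, 0.008]
contact_force: [-1.6, -0.1, -0.5]
gripper_width: 1.002
time: 7.05
tool_pos: [0.5021, 0.2829, -0.0379]
tool_rot: [0.707, -0.707, -0.009, 0.008]
contact_force: [-0.4, 0.5, 0.2]
gripper_width: 0.997
```

View pics/side7.png

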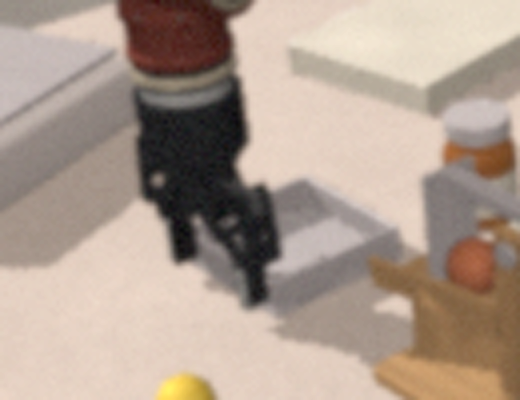

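View pics/top7.png

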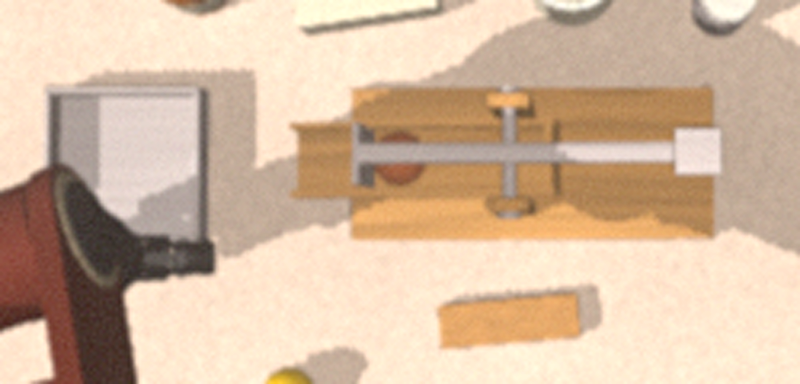

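```bash
python3 -m crank '[[[1,-1.5,0,0,0],[1,-1.5,-2,0,0],[1,0,-5,0,0],[1,0,-5,4,0],[1,0,0,4,10],[1,0,0,0,10],[1,0,0,0,10],[1,0,0,0,10]]]'
python3 -m crank '[[[1,0,0,0,10],[1,0,0,0,10],[1,0,0,0,10],[1,0,0,0,10],[1,0,0,0,10],[1,0,0,0,0]]]'
python3 - <<'E'
from h import *
from plant import *
f=grab_frame('top'); im=f['frame'][:,:,::-1]
cv2.imwrite('pics/top8.png',cv2.convertScaleAbs(cv2.resize(im[130:250,40:290],None,fx=3.2,fy=3.2,interpolation=cv2.INTER_CUBIC),alpha=1.6))
s=state(); M=toolR(s); print('z az',np.degrees(np.arctan2(M[1,2],M[0,2])),s['tool_pos'])
for p in [(49,88),(207,90)]: print(onz(f,70+p[0]/3.2-.35,130+p[1]/3.2-.35,.03))
E
```

```text
time: 8.15
tool_pos: [0.4685, 0.361, 0.0803]
tool_rot: [-0.666, 0.667, -0.236, 0.236]
contact_force: [0.1, -0.6, 0.2]
gripper_width: 0.999
time: 8.9
tool_pos: [0.4688, 0.3609, 0.0804]
tool_rot: [-0.506, 0.507, -0.494, 0.493]
contact_force: [0.8, 0.7, -0.7]
gripper_width: 1.0
z az 1.5218076581881899 [0.46900571 0.3609149  0.08039181]
[0.62856638 0.34718082 0.03      ]
[0.6297872  0.22589368 0.03      ]
```

View pics/top8.png

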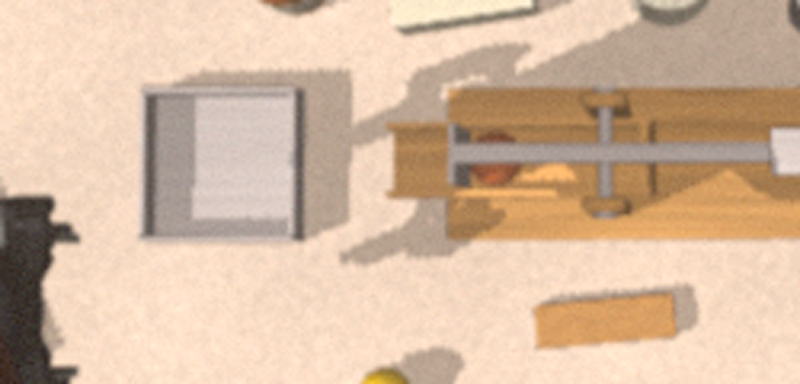

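```bash
python3 -m crank '[[[1,-1.1,0,5,0],[1,-1.1,0,5.1,0],[1,0,5,0,0],[1,0,4,0,0],[1,0,0,0,0]]]'
python3 - <<'E'
from h import *
from plant import *
s=state(); print(s['tool_pos'],s['contact_force'],plan(s,[.570,.385,-.039]))
E
```

```text
time: 9.57
tool_pos: [0.5664, 0.3834, -0.0144]
tool_rot: [-0.503, 0.509, -0.495, 0.493]
contact_force: [-0.1, -0.5, 0.7]
gripper_width: 0.998
[ 0.56641119  0.38339978 -0.01435699] [-0.10375461 -0.46388515  0.72335999] [-0.16  2.46  0.38]
```

```bash
python3 -m crank '[[[1,0,2.4,0.3,0],[1,0,0,0,0],[1,1,0,0,0],[1,1,0,0,0],[1,1,0,0,0],[1,1,0,0,0],[1,1,0,0,0],[1,1,0,0,0]]]'
python3 -m crank '[[[1,1,0,0,0],[1,1,0,0,0],[1,1,0,0,0],[1,1,0,0,0],[1,0.8,0,0,0],[1,0,0,0,0]]]'
python3 - <<'E'
from h import *
from plant import *
s=state(); print(s['tool_pos'],plan(s,[.572,.249,-.039]))
for n,(a,b,c,d,k) in dict(side=(110,210,100,260,4),top=(130,250,70,320,3.2)).items():
    f=grab_frame(n); im=f['frame'][:,:,::-1].copy()
    cv2.imwrite(f'pics/{n}9.png',cv2.convertScaleAbs(cv2.resize(im[a:b,c:d],None,fx=k,fy=k,interpolation=cv2.INTER_CUBIC),alpha=1.6))
E
```

```text
time: 10.58
tool_pos: [0.5749, 0.325, -0.0331]
tool_rot: [0.506, -0.506, 0.494, -0.494]
contact_force: [0.1, 2.0, 2.6]
gripper_width: 1.005
time: 11.32
tool_pos: [0.5754, 0.2761, -0.034]
tool_rot: [-0.505, 0.506, -0.494, 0.494]
contact_force: [0.3, 0.5, -0.6]
gripper_width: 0.996
[ 0.57539259  0.27610022 -0.03395086] [ 2.7   0.51 -0.4 ]
```

View pics/side9.png

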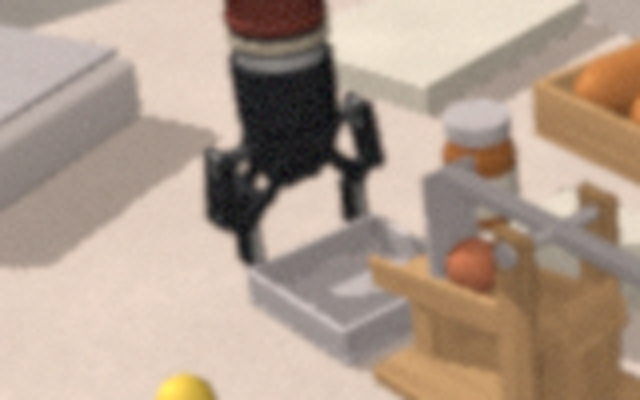

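View pics/top9.png

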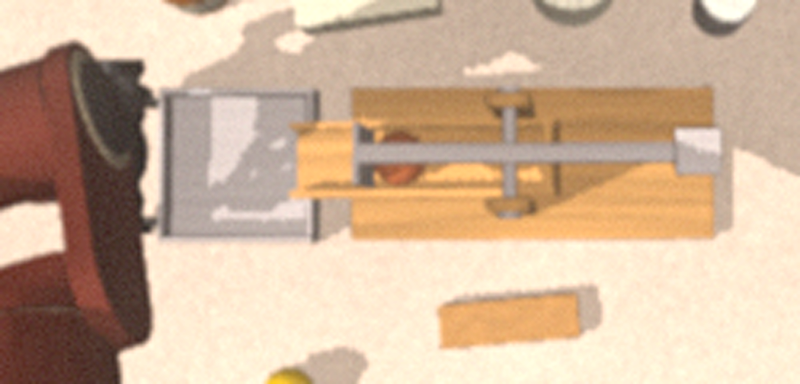

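```bash
python3 -m crank '[[[1,0.7,0,0,0],[1,0.7,0,0,0],[1,0.6,0,0,0],[1,0.3,0,0,0],[1,0.2,0,0,0],[1,0.1,0,0,0],[1,0,0,0,0]]]'
python3 - <<'E'
from h import *
from plant import *
for n,(a,b,c,d,k) in dict(side=(110,210,100,260,4),top=(130,250,70,320,3.2)).items():
    f=grab_frame(n); im=f['frame'][:,:,::-1].copy()
    cv2.imwrite(f'pics/{n}10.png',cv2.convertScaleAbs(cv2.resize(im[a:b,c:d],None,fx=k,fy=k,interpolation=cv2.INTER_CUBIC),alpha=1.6))
s=state();print(s['tool_pos'],s['contact_force'])
E
```

```text
time: 12.3
tool_pos: [0.5765, 0.2513, -0.0333]
tool_rot: [-0.506, 0.506, -0.494, 0.494]
contact_force: [0.1, 0.5, -0.0]
gripper_width: 1.0
[ 0.5765794   0.25137003 -0.03322215] [ 0.33582607  0.06967966 -0.41146906]
```

View pics/side10.png

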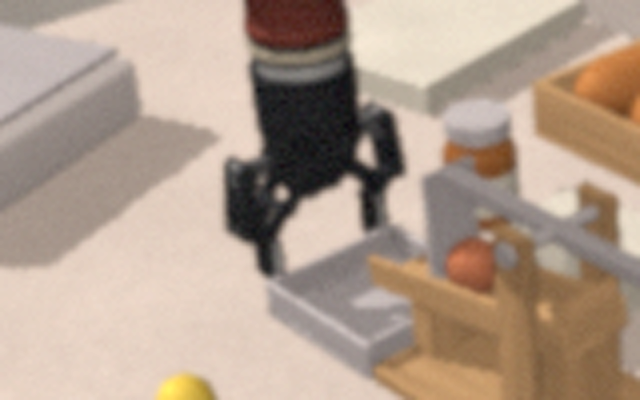

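View pics/top10.png

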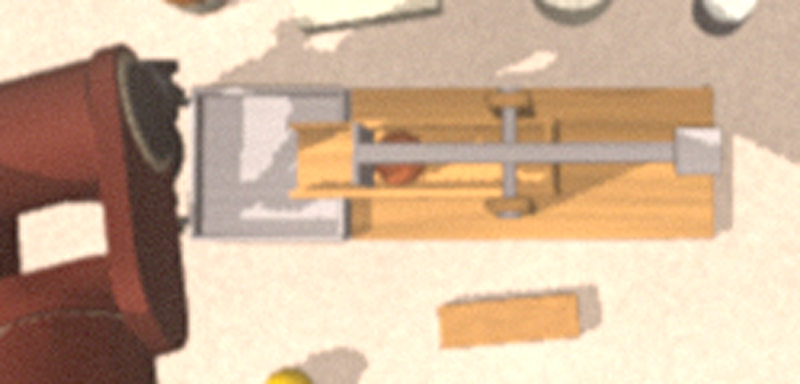

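```bash
python3 -m crank '[[[1,0.1,0,0,0],[1,0.1,0,0,0]]]'; python3 -m crank '[[[1,0.1,0,0,0],[1,0,0,0,0]]]'
```

```text
time: 12.65
tool_pos: [0.5766, 0.2498, -0.0332]
tool_rot: [0.506, -0.506, 0.494, -0.494]
contact_force: [-0.7, 1.8, 0.6]
gripper_width: 0.998
time: 12.9
tool_pos: [0.5766, 0.249, -0.0332]
tool_rot: [0.506, -0.505, 0.494, -0.494]
contact_force: [-0.7, 3.4, 0.5]
gripper_width: 0.999
```

```bash
python3 -m crank '[[[1,-0.5,0,0,0],[1,-1.5,0,0,0],[1,-1,-3,0,0],[-1,0,-5,0,0],[-1,0,-5,0,0],[-1,0,-6,0,0],[-1,0,-6,0,0],[-1,0,0,0,0]]]'
python3 - <<'E'
from h import *
from plant import *
for n,(a,b,c,d,k) in dict(side=(110,210,100,260,4),top=(130,250,70,320,3.2)).items():
    f=grab_frame(n); im=f['frame'][:,:,::-1].copy()
    cv2.imwrite(f'pics/{n}11.png',cv2.convertScaleAbs(cv2.resize(im[a:b,c:d],None,fx=k,fy=k,interpolation=cv2.INTER_CUBIC),alpha=1.6))
s=state();print(s['tool_pos'],s['contact_force'],plan(s,[.582,-.143,.22]))
E
```

```text
time: 13.9
tool_pos: [0.5792, 0.2803, 0.225]
tool_rot: [0.51, -0.502, 0.492, -0.496]
contact_force: [0.6, -0.1, 0.2]
gripper_width: 0.002
[0.57603084 0.27907074 0.21742561] [ 0.86061513 -0.02142275 -0.33500453] [42.21 -0.27 -0.4 ]
```

View pics/top11.png

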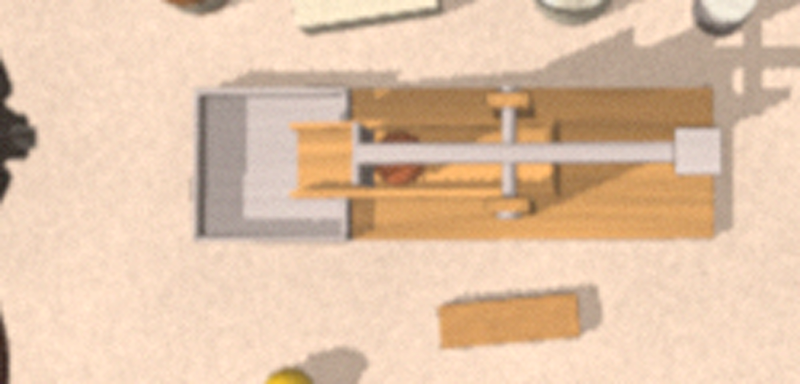

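View pics/side11.png

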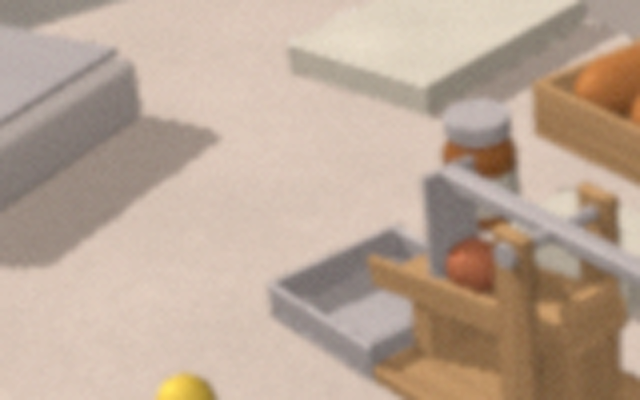

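The dish is square against the foot, with its rim edge at u≈349 and the foot at 352, and it's centred under the chute. The ball is still behind the gate. Next I'll move over the lever pad, about 42 cm along tool x.

```bash
python3 -m crank '[[[-1,5.3,0,0,0],[-1,5.3,0,0,0],[-1,5.3,0,0,0],[-1,5.3,0,0,0],[-1,5.3,0,0,0],[-1,5.3,0,0,0],[-1,5.2,0,0,0],[-1,5.2,0,0,0]]]'
python3 -m crank '[[[-1,0,0,0,0],[-1,0,0,0,0]]]'
python3 - <<'E'
from h import *
from plant import *
for n,(a,b,c,d,k) in dict(side=(60,250,150,400,3),top=(130,250,170,420,3.2)).items():
    f=grab_frame(n); im=f['frame'][:,:,::-1].copy()
    cv2.imwrite(f'pics/{n}12.png',cv2.convertScaleAbs(cv2.resize(im[a:b,c:d],None,fx=k,fy=k,interpolation=cv2.INTER_CUBIC),alpha=1.6))
s=state();print(s['time'],s['tool_pos'],s['contact_force'],plan(s,[.582,-.143,.14]))
E
```

```text
time: 15.0
tool_pos: [0.5842, -0.1444, 0.2133]
tool_rot: [-0.505, 0.507, -0.496, 0.493]
contact_force: [0.8, 0.7, -0.3]
gripper_width: 0.001
time: 15.25
tool_pos: [0.5847, -0.1426, 0.2143]
tool_rot: [-0.505, 0.506, -0.496, 0.493]
contact_force: [-0.3, 1.4, -0.5]
gripper_width: 0.002
15.35 [ 0.58525026 -0.14187887  0.21539881] [ 0.10568705 -0.7091029  -0.36644635] [ 0.11  7.54 -0.31]
```

View pics/side12.png

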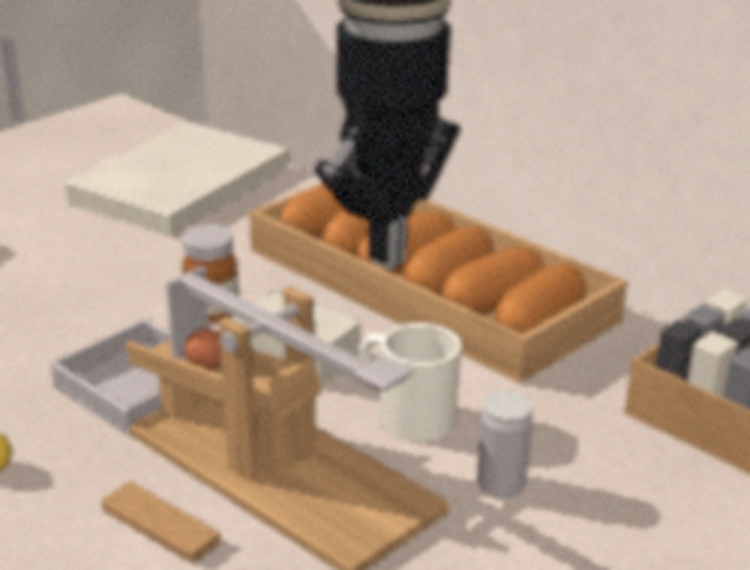

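View pics/top12.png

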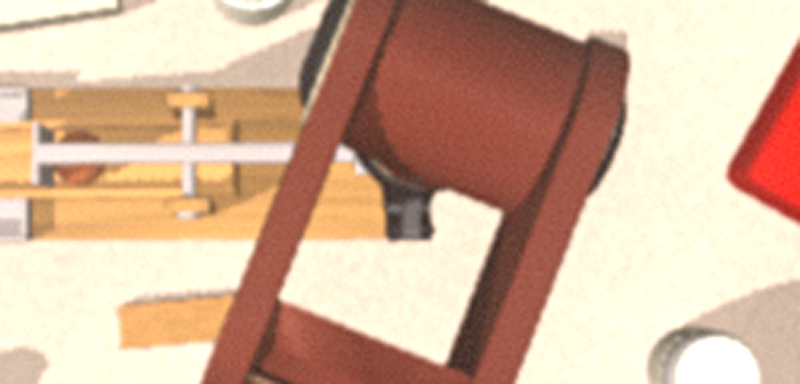

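```bash
python3 -m crank '[[[-1,0,4,-0.3,0],[-1,0,3,0,0],[-1,0,1.5,0,0],[-1,0,0,0,0]]]'
python3 -m crank '[[[-1,0,1,0,0],[-1,0,0,0,0]]]'
python3 -m crank '[[[-1,0,1,0,0],[-1,0,0,0,0]]]'
python3 - <<'E'
from h import *
from plant import *
for n,(a,b,c,d,k) in dict(side=(100,250,150,350,3.5)).items():
    f=grab_frame(n); im=f['frame'][:,:,::-1].copy()
    cv2.imwrite(f'pics/{n}13.png',cv2.convertScaleAbs(cv2.resize(im[a:b,c:d],None,fx=k,fy=k,interpolation=cv2.INTER_CUBIC),alpha=1.6))
E
```

```text
time: 15.85
tool_pos: [0.582, -0.1424, 0.1305]
tool_rot: [-0.506, 0.506, -0.495, 0.493]
contact_force: [0.2, -0.2, 1.3]
gripper_width: 0.001
time: 16.1
tool_pos: [0.5834, -0.1435, 0.1225]
tool_rot: [0.506, -0.505, 0.494, -0.495]
contact_force: [-0.2, 0.9, 2.0]
gripper_width: 0.001
time: 16.35
tool_pos: [0.583, -0.1438, 0.1115]
tool_rot: [0.506, -0.506, 0.494, -0.495]
contact_force: [0.5, -0.6, 1.0]
gripper_width: -0.0
```

View pics/side13.png

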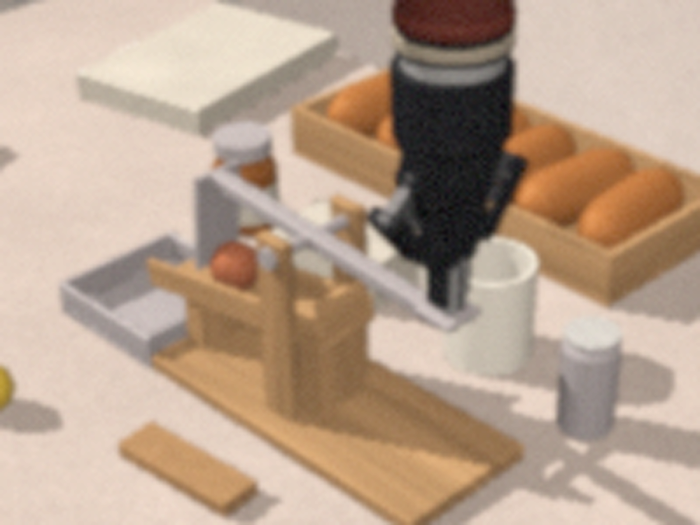

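```bash
python3 -m crank '[[[-1,0,1,0,0],[-1,-0.1,1,0,0],[-1,-0.1,1,0,0],[-1,-0.1,1,0,0],[-1,0,0.5,0,0],[-1,0,0,0,0]]]'
python3 - <<'E'
from h import *
from plant import *
for n,(a,b,c,d,k) in dict(side=(100,250,150,350,3.5)).items():
    f=grab_frame(n); im=f['frame'][:,:,::-1].copy()
    cv2.imwrite(f'pics/{n}14.png',cv2.convertScaleAbs(cv2.resize(im[a:b,c:d],None,fx=k,fy=k,interpolation=cv2.INTER_CUBIC),alpha=1.6))
E
```

```text
time: 17.15
tool_pos: [0.582, -0.1404, 0.066]
tool_rot: [-0.505, 0.506, -0.495, 0.494]
contact_force: [-1.1, 1.5, 5.8]
gripper_width: 0.001
```

View pics/side14.png

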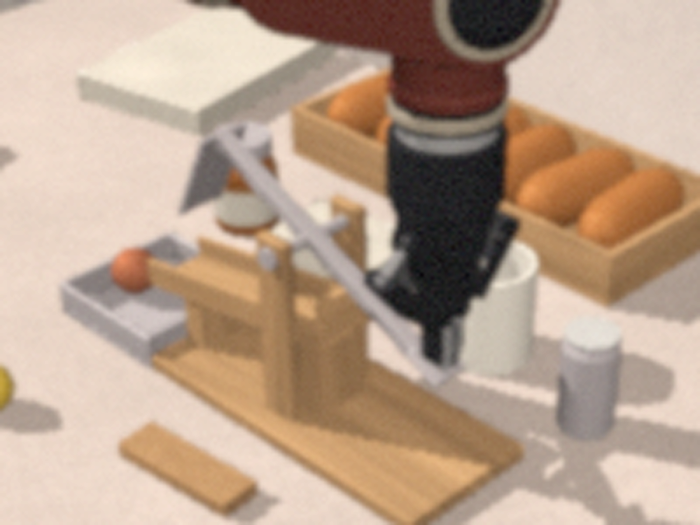

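The gate is up and the ball is in the dish, or just dropping into it, at (132,270). I'll hold for a moment, then look again.

```bash
python3 -m crank '[[[-1,0,0,0,0],[-1,0,0,0,0],[-1,0,0,0,0],[-1,0,0,0,0]]]'
python3 - <<'E'
from h import *
from plant import *
for n,(a,b,c,d,k) in dict(side=(100,250,150,350,3.5),top=(130,250,70,320,3.2)).items():
    f=grab_frame(n); im=f['frame'][:,:,::-1].copy()
    cv2.imwrite(f'pics/{n}15.png',cv2.convertScaleAbs(cv2.resize(im[a:b,c:d],None,fx=k,fy=k,interpolation=cv2.INTER_CUBIC),alpha=1.6))
E
```

```text
time: 17.7
tool_pos: [0.5822, -0.1406, 0.0665]
tool_rot: [-0.506, 0.506, -0.494, 0.494]
contact_force: [-2.9, -0.7, 4.3]
gripper_width: -0.001
```

View pics/side15.png

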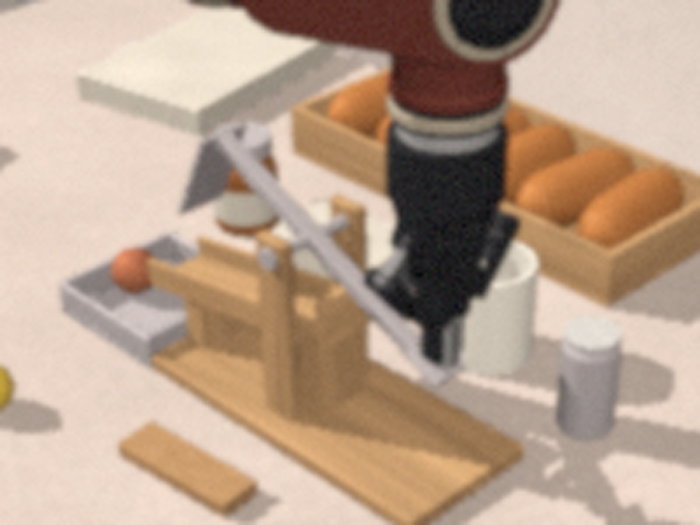

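View pics/top15.png

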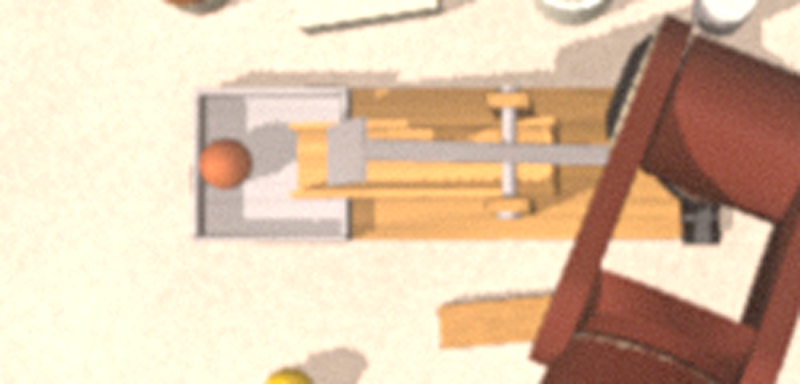

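The ball is in the dish, at (225,163) in the top crop. I'll let the lever up smoothly and clear the pad.

```bash
python3 -m crank '[[[-1,0,-0.8,0,0],[-1,0.1,-1,0,0],[-1,0.1,-1,0,0],[-1,0.1,-1,0,0],[-1,0,-1,0,0],[-1,0,-1,0,0],[-1,0,-3,0,0],[-1,0,-4,0,0]]]'
python3 -m crank '[[[-1,4,-2,0,0],[-1,4,0,0,0],[-1,4,0,0,0],[-1,0,0,0,0],[-1,0,0,0,0]]]'
python3 - <<'E'
from h import *
from plant import *
for i in range(2):
  for n,(a,b,c,d,k) in dict(side=(100,250,150,350,3.5),top=(130,250,70,320,3.2)).items():
    f=grab_frame(n); im=f['frame'][:,:,::-1].copy()
    if n=='top':
        h=cv2.cvtColor(im,cv2.COLOR_BGR2HSV)
        m=cv2.inRange(h,(0,110,50),(14,255,255)); m[:,:125]=m[:,:125]; m[:150]=0;m[215:]=0;m[:,:128]=m[:,:128];m[:,182:]=0
        ys,xs=np.nonzero(m); print('ball px',xs.mean(),ys.mean(),len(xs),onz(f,xs.mean(),ys.mean(),.025))
    cv2.imwrite(f'pics/{n}16{i}.png',cv2.convertScaleAbs(cv2.resize(im[a:b,c:d],None,fx=k,fy=k,interpolation=cv2.INTER_CUBIC),alpha=1.6))
s=state();print(s['time'],s['contact_force'])
E
```

```text
time: 18.8
tool_pos: [0.581, -0.142, 0.1931]
tool_rot: [-0.505, 0.506, -0.496, 0.492]
contact_force: [0.3, 0.2, 0.8]
gripper_width: -0.006
time: 19.42
tool_pos: [0.585, -0.2623, 0.2137]
tool_rot: [0.506, -0.506, 0.495, -0.493]
contact_force: [-0.3, 0.9, -0.8]
gripper_width: 0.001
ball px 143.0974358974359 180.96410256410257 195 [0.57310191 0.2037842  0.025     ]
ball px 144.19900497512438 181.23880597014926 201 [0.57247958 0.20104406 0.025     ]
19.625 [ 0.10178251  0.08049432 -0.19039571]
```

View pics/side161.png

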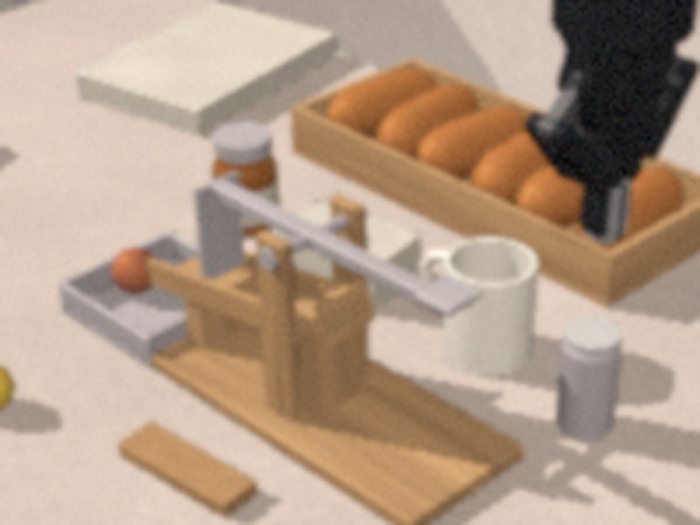

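View pics/top161.png

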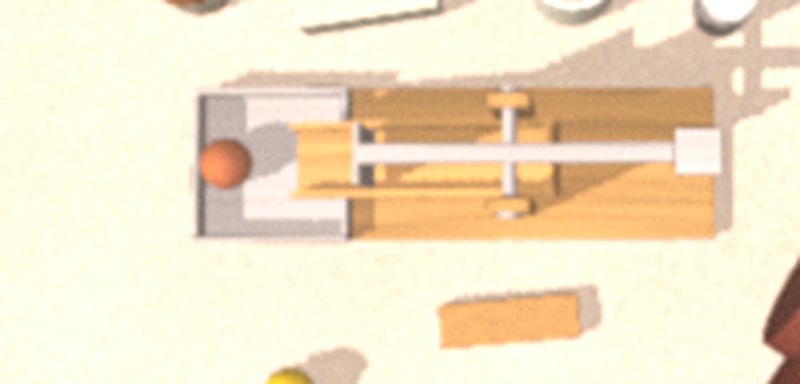

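```bash
python3 -m crank '[[[-1,0,0,0,0],[-1,0,0,0,0],[-1,0,0,0,0],[-1,0,0,0,0],[-1,0,0,0,0],[-1,0,0,0,0],[-1,0,0,0,0],[-1,0,0,0,0]]]'
python3 - <<'E'
from h import *
from plant import *
f=grab_frame('top'); im=f['frame'][:,:,::-1]
P=[cv2.cvtColor(cv2.imread(p) ,cv2.COLOR_BGR2HSV) for p in ('pics/top161.png',)]
z=cv2.convertScaleAbs(cv2.resize(im[130:250,70:320],None,fx=3.2,fy=3.2,interpolation=cv2.INTER_CUBIC),alpha=1.6)
for h in (P[0],cv2.cvtColor(z,cv2.COLOR_BGR2HSV)):
    m=cv2.inRange(h,(0,100,50),(14,255,255)); n,l,st,ce=cv2.connectedComponentsWithStats(m[:,:290])
    k=1+np.argmax(st[1:,4]); c=ce[k]; print('ball zoom px',c.round(1),st[k,4],onz(f,70+c[0]/3.2-.35,130+c[1]/3.2-.35,.025).round(4))
D=np.array([onz(f,70+u/3.2-.35,130+v/3.2-.35,.03)[:2] for u,v in [(198,90),(350,89),(350,238),(196,238)]]);dc=D.mean(0)
org=np.array([0.5782,0.0159]);ax=np.array([.9997,.0233]);ay=np.array([-.0233,.9997])
print('dish in disp',(dc-org)@ax,(dc-org)@ay)
d=cv2.absdiff(z,cv2.imread('pics/top161.png')); print('diff',d[:,180:760].mean())
job_done()
E
```

```text
time: 20.62
tool_pos: [0.5854, -0.2635, 0.2146]
tool_rot: [-0.506, 0.506, -0.494, 0.494]
contact_force: [1.1, -0.2, -1.1]
gripper_width: 0.001
ball zoom px [223.8 163.8] 1859 [0.5732 0.2125 0.025 ]
ball zoom px [223.8 163.8] 1863 [0.5732 0.2125 0.025 ]
dish in disp -0.0005508610339441346 0.1571410353202541
diff 1.572379370210728
the job is handed in; nothing more can be done
```

The job is handed in, at about 21 s of the 54 s allowed. The chocolate ball is in the dish, the dish is against the foot of the dispenser, and the lever is back up with the gate shut.

**What I did:** I squared and centred the dish with a two-finger push from its -x side. I then pushed it along the counter until the force reading rose to 3.4 N against the foot. With the jaws shut, I pressed the lever pad about 5 cm down and the ball rolled out. I let the lever up and moved the arm clear.

**Last checks:**
- **Dish:** it sits at x ≈ -0.5 mm and y ≈ 157 mm in the dispenser's frame. The y limit is 150 to 190 mm. Full contact with the foot would put it at 160 mm, so my reading is about 3 mm low.
- **Ball:** its position did not change between pictures 1 s apart, and it lies inside the dish near the far wall.
- **Lever:** the pad is back where it started in the pictures. The joint angle itself can't be read.
- **Other things:** no other object looked moved in the zoomed views. The tin was outside those views and wasn't checked at the end.

**What disagreed:**
- **Fingertip height:** the real fingertips stood about 42 mm higher than the reported TCP when shut, and 55 mm higher when open. My first try at the dish passed above it without touching. I measured the offset from two views and corrected for it.
- **Ball colour mask:** one mask picked up wood colour and gave a jittery ball position, so I replaced it with a tighter one before handing in.

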